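Seat the laser tube and steer its spot into the ring

TASK

Lay the round laser tube in the V-cradle behind the mirror, about centred lengthwise and with its thin nose towards the mirror, let it settle and let go, so that its light comes on. Then turn the mirror mount's two leaning knurled screws, one after the other, until the red spot sits centred in the engraved ring on the white target plate (not on the square, triangle or cross). Leave the tube lying in the cradle and the shafts, sleeve and collet standing around undisturbed.

Things in the scene. Friction and masses are not known exactly. Their poses are not given: they have to be found in the camera images.
- laser_tube: Loose round laser pointer, an aluminium tube lying on its side, about 120 g. Origin on its axis; x runs along the axis towards the thin nose from which the light comes. Barrel 18 mm in diameter, from x = -52 to +46 mm; then a nose 13 mm in diameter to x = +58 mm. A thin dark band goes round the tail at x = -43. It may have any roll about x.
- tube_nose (a point): Tip of the laser tube's thin nose, on its axis (x = +58 mm from the tube's origin).
- rig: Fixed alignment rig on an aluminium base 320 x 140 x 12 mm. Origin on the bench under the mirror; x runs along the base, away from the robot: from the target plate past the mirror to the V-cradle; y left, z up. Posts at (0, +-56) mm carry a bridge (top 170 mm, y from -110 to +70) with the two screws on it, highest point 230 mm, and the mirror below. At x = 130 a column carries the cradle.
- cradle_seat (a point): Where the tube's origin belongs when it lies in the V-cradle: 150 mm over the bench, at x = 130, y = 0 of the rig; same axes as the rig. The groove runs along x; the tube's x axis (nose) must point along the rig's -x. Groove: two 90-degree V yokes, 6 mm thick, 33 mm before and behind this point; their arms spread 22 mm either side of the axis and rise 5 mm above it.
- target_centre (a point): Centre of the top of the white 90 x 90 mm target plate, 18 mm over the bench, at x = -90, y = 0 mm of the rig; same axes as the rig. Four marks are engraved near its corners, each about 18 mm from here in rig x and in y: a ring, a square, a triangle and a cross, 18 to 23 mm across, in varying order.
- cradle_pin (a point): Top of the rest switch's pin in the middle of the cradle, released, 6 mm below the groove's axis: pin 10 mm thick on a 14 mm thick post that ends 23 mm below the axis. The tube's weight alone presses the pin down 3 mm, which switches the light on. Else the space between the yokes (60 mm) is free for fingers down to 50 mm below the axis.
- centre_screw (a joint): Angle of the middle screw (over the mirror), rad, range -3 to 3, starts between -0.45 and 0.45; positive is anticlockwise looking down onto its knob. +1 rad moves the spot 14 mm straight away from the vertical line through the rig's origin (so roughly along the rig's -x). Stays where it is left; needs about 0.03 N m.
- side_screw (a joint): Angle of the side screw (right of the middle one as the robot sees it), same range, start and sense. +1 rad swings the spot 0.15 rad anticlockwise, seen from above, about the vertical line through the rig's origin (roughly 13 mm along the rig's -y); the middle screw swings round with it. Stays where it is left; needs about 0.03 N m.
- centre_screw_grip (a point): Centre of the middle screw's knurled steel knob, where to grip: 22 mm in diameter, 22 mm long. The point has upright axes that swing with the mount (x away from the robot). The knob's axis, pointing out of the knob, leans 28 degrees from the vertical towards the point's -x: (-0.469, 0, 0.883). The knob ends 11 mm either way along its axis; a boss 38 mm in diameter lies 27 mm below the centre along it.
- side_screw_grip (a point): The same for the side screw's equal knob (this point's axes are the rig's), on the bridge's right end, 88 mm from the middle knob along the rig's -y and 215 mm over the bench, like the middle one.
- spot: The light spot, a red disc 8 mm in diameter on the white target plate; origin at its centre. Shows only while the tube rests in the cradle; until then its pose is reported, but it lies out of sight just under the plate's face.
- mark_ring: Open ring, 18 mm across, engraved thin and dark on the white target plate: the mark to hit. Origin at its centre.
- shaft_step: Bystander: stepped steel shaft standing on its flange, 28 mm in diameter, 81 mm tall; origin at its foot. Stands beside one end of the laser tube at first.
- sleeve: Bystander: flanged steel sleeve 32 mm in diameter, 24 mm tall, beside the tube's other end; origin at its foot.
- shaft_short: Bystander: short steel shaft standing upright, 24 mm in diameter, 56 mm tall, left of the rig; origin at its foot.
- collet: Bystander: collet 29 mm in diameter, 31 mm tall, left of the rig; origin at its foot. (Beyond it, off the bench's left edge, a sound-level meter on a tripod stands fixed: rise to about 0.4 m before passing over it.)
Things that resemble listed ones, but are neither listed nor needed, are in the scene too. Of the things that look like the laser_tube, the larger one is meant.

How it is judged:
By the outcome, as a careful person would: the job done as asked, in the order asked, and still so for the second after the job is handed in, with the robot touching nothing.
It also fails if it takes over 72 s, if anything falls off the work surface, if the arm or the gripper's body presses on something with over 40 N, if the wrist force passes 120 N, or if a joint passes its speed limit or range.

ROBOT

A 7-joint arm with a two-finger parallel gripper is mounted at the origin on a cart in front of the work surface, level with it; the furniture and walls round the work are solid. World frame = base frame: x ahead of the robot, y to its left, z up, the work surface at z = 0. Lengths are in m, angles in rad, forces in N, time in s.
With the tool pointing down it reaches from about 0.4 to 0.85 m from the base axis. Payload 6.9 kg.
Tool frame: the origin (TCP) lies at the very end of the fingers, on their centre line; the grasp point (between the pads) lies 19 mm behind it; z points along the fingers, y is the line along which they close (so a half turn about z gives the same grasp; the last joint's range is limited). The gripper opens to 85 mm and grips with 20 to 120 N. Pads are 22 mm wide; open, the fingers measure 114 mm over their backs; the gripper's body (76 mm by 85 mm) begins 54 mm behind the grasp point. The pads swing forward as they close: fully open they stand 13 mm farther back than shut.
Start: joints at [-1.208, 0.507, -0.238, 1.5, 0.126, 1.149, -0.155], TCP at [0.159, 0.604, 0.231] pointing down, gripper open.
Joint ranges: [-3.08, 3.08], [-0.24, 2.05], [-1.43, 1.35], [0, 2.5], [-1.52, 4.66], [0.17, 1.96], [-2.89, 2.89]. Speed limits (rad/s): [2.39, 2.39, 3.14, 3.14, 3.14, 3.14, 3.14].

INTERFACE

Orientations are given as a rotation vector (axis times angle).
In Python, from plant import * gives the robot as it stands.
- The arm moves only by the tool step_arm, never from a script. Its argument "motion" is text: rows parted by semicolons, each of 5 numbers parted by spaces: the opening, from 0 (shut) to 1 (fully open), then the shift along the tool's x, y, z in cm, then the turn about the tool's z in degrees. A call has 1 to 5 rows; each row is the pose to reach, as a shift and turn from the pose commanded when the call began, along the tool's axes at that moment; what a row does not reach only later rows make up. A row lasts 1/12 s, in which the tool goes at most 41.7 mm and 7.16 degrees, less where a joint would pass 70% of its speed; a pose out of reach is approached as far as the arm can. A call with a gripper value outside its range is refused whole. The fingers move at their own pace and stop on an object; "grip_force" is the grip in N (left out, the last holds). Time passes only in rows, so rows that repeat a pose let the fingers close. It gives the time, the measured TCP pose, the force, the opening and the grip force at its end, in the units of the state.
- sense(): the state, without advancing time (a new reading comes with each control period).
- capture(name): name is "scene" or "top" or "wrist"; returns the picture (400x640x3 uint8, red, green, blue); there is no depth.
- camera_model(name): a dict with "fovy" (degrees; the focal length in pixels is half the picture's height over the tangent of half this angle, whatever the lens; pixels are square), "cx", "cy" (the principal point, pixels), "R" (3x3) and "t" (3): a world point X has camera coordinates R X + t; the wrist camera has in their place "T_tool_cam" (4x4, takes a point from camera to tool coordinates, whose origin is the TCP and whose axes are the flange's). Camera axes: x right, y down, z forward; pixel columns grow to the right and rows downward; lengths in m; the calibration is good to about 2 mm. The wrist camera is an equidistant fisheye: a pixel r from the principal point sees the ray r / f radians off the axis. A picture is of the moment at which its call begins: read the wrist's pose just before it. camera_model takes no time and is no camera call.
- job_done(): hands the job in; it is judged then, once.
Trained networks look in the newest picture that a camera, given by its name, has taken for a name from the list of things; names that differ only in an ending like _2 or _b are one class to them, and where a whole thing is asked for, a point or a joint stands for the part that bears it (a point fixed in the world has none). Each returns a list of dicts, best first, with "score" (0 to 1); they miss things now and then, are a little off and sometimes report something else, mostly with a low value. They report only what shows in the picture. A call takes as long as a camera call. They do not tell look-alikes from the thing itself.
- outline_of(camera, label): "region" (400x640 bool, what is visible of it) and "point" ([column, row] in pixels, amid what is visible of it).
The state is a dict: "time_s": time; "joint_positions": joint angles; "qd": joint speeds; "joint_torque": joint torques, N m; "tool_pos": TCP position; "ee_rot": TCP orientation; "ft_force": force on the tool from outside, world axes, zero at the start; "ft_torque": the same for the moment, N m; "gripper_width": opening from 0.0 (shut) to 1.0 (fully open); "grip_force": force on a finger pad.
Only numpy, scipy, OpenCV 4.12 (cv2) and the standard library are available. Lean on these libraries where they do the work, as an engineer would, in place of code of your own. Each camera call takes 0.05 s, during which the arm holds its last target. There are 200 camera calls.

## Working session

There is one attempt and no reset: what is moved stays moved. The work goes in short steps, Python scripts to look and compute and a tool call to move; the robot and the scene stay as the last step left them, time stands still between calls to the robot, and variables do not carry over. Pictures are saved under pics/ and viewed, at most 10 in all, crops included, and the job is handed in when it is done.

Besides the shell and the picture viewer there is one more tool, called after "Request:" as name(argument=value, ...) on one line, values as JSON. step_arm: Moves the arm, as the interface text tells. Its arguments: {"type":"object","properties":{"motion":{"type":"string"},"grip_force":{"type":"number"}},"required":["motion"]}

```bash
ls; mkdir -p pics
cat > h.py <<'E'
from plant import *
import numpy as np, cv2
from scipy.spatial.transform import Rotation as Ro
def snap(c,fn=None):
    s=sense(); im=capture(c)
    if fn: cv2.imwrite('pics/'+fn,im[:,:,::-1])
    return s,im
def ray(c,px,s=None):
    m=camera_model(c); px=np.asarray(px,float)
    f=200/np.tan(np.radians(m['fovy'])/2)
    d=px-[m['cx'],m['cy']]
    if c!='wrist':
        R=np.array(m['R']);t=np.array(m['t'])
        v=R.T@np.r_[d/f,1]; return -R.T@t, v/np.linalg.norm(v)
    r=np.hypot(*d); th=r/f
    v=np.r_[d/max(r,1e-9)*np.sin(th),np.cos(th)]
    T=np.array(m['T_tool_cam']);Rt=Ro.from_rotvec(s['ee_rot']).as_matrix()
    return Rt@T[:3,3]+s['tool_pos'], Rt@T[:3,:3]@v
def atz(c,px,z,s=None):
    o,v=ray(c,px,s); return o+v*(z-o[2])/v[2]
def tri(rays):
    A=np.zeros((3,3));b=np.zeros(3)
    for o,v in rays:
        P=np.eye(3)-np.outer(v,v);A+=P;b+=P@o
    return np.linalg.solve(A,b)
E
python3 - <<'E'
from h import *
np.set_printoptions(precision=4,suppress=True)
s,_=snap('top','top0.png'); snap('scene','scene0.png'); 
print(s)
for c in('top','scene'):
    m=camera_model(c);print(c,m['fovy'],-np.array(m['R']).T@m['t'])
    for l in('laser_tube','rig','mark_ring','centre_screw','side_screw','shaft_step','sleeve','shaft_short','collet'):
        try: print(c,l,[(round(o['score'],2),np.round(o['point']),int(o['region'].sum())) for o in outline_of(c,l)])
        except Exception as e: print(l,e)
print(camera_model('wrist'))
E
```

```text
pics
{'time_s': 0.0, 'joint_positions': array([-1.2075,  0.5083, -0.2375,  1.5011,  0.1257,  1.1489, -0.1548]), 'qd': array([-0.0011,  0.0009, -0.0001,  0.0004,  0.0002, -0.0009, -0.001 ]), 'joint_torque': array([ -0.001 , -62.0589,  -2.187 , -24.966 ,   0.0126,   0.0119,
        -0.    ]), 'tool_pos': array([0.1593, 0.6038, 0.2304]), 'ee_rot': array([-0.4038, -3.1154,  0.0027]), 'ft_force': array([-0.202 ,  1.5761, -0.5872]), 'ft_torque': array([0.0058, 0.0597, 0.0544]), 'grip_force': 0.0, 'gripper_width': 1.0038553854361825}
top 57.471066212151726 [0.4281 0.1551 1.0242]
top laser_tube [(0.56, array([371., 213.]), 107), (0.49, array([374., 165.]), 231)]
top rig [(0.67, array([296., 201.]), 5856)]
top mark_ring []
top centre_screw [(0.66, array([295., 202.]), 5691), (0.55, array([294., 204.]), 95)]
top side_screw []
top shaft_step []
top sleeve [(0.38, array([396., 167.]), 136)]
top shaft_short []
top collet [(0.39, array([277., 243.]), 65)]
scene 51.76114463608097 [ 0.2    -0.4179  0.7053]
scene laser_tube [(0.68, array([391., 278.]), 343), (0.58, array([328., 302.]), 271)]
scene rig [(0.74, array([282., 224.]), 7020), (0.57, array([242., 242.]), 156)]
scene mark_ring [(0.64, array([276., 184.]), 675)]
scene centre_screw [(0.52, array([278., 169.]), 163)]
scene side_screw []
scene shaft_step [(0.58, array([378., 248.]), 320)]
scene sleeve [(0.77, array([407., 301.]), 244), (0.6, array([286., 223.]), 6944), (0.49, array([276., 184.]), 594)]
scene shaft_short []
scene collet [(0.71, array([242., 240.]), 151)]
{'fovy': 65.70646984690485, 'cx': 319.1926765587395, 'cy': 200.9370015522038, 'T_tool_cam': array([[-0.0003, -0.9533, -0.3022,  0.0779],
       [ 1.    , -0.0005,  0.0006, -0.0009],
       [-0.0007, -0.3022,  0.9533, -0.1431],
       [ 0.    ,  0.    ,  0.    ,  1.    ]])}
```

Run:
```python
import cv2
a=cv2.imread('pics/top0.png')[100:300,210:450]; b=cv2.imread('pics/scene0.png')[120:330,210:450]
cv2.imwrite('pics/c0.png',cv2.resize(a,(800,600*800//800),interpolation=cv2.INTER_CUBIC) if 0 else cv2.resize(a,None,fx=3,fy=3,interpolation=3))
cv2.imwrite('pics/c1.png',cv2.resize(b,None,fx=2.8,fy=2.8,interpolation=3))
```

```text
(no output)
```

View pics/c0.png

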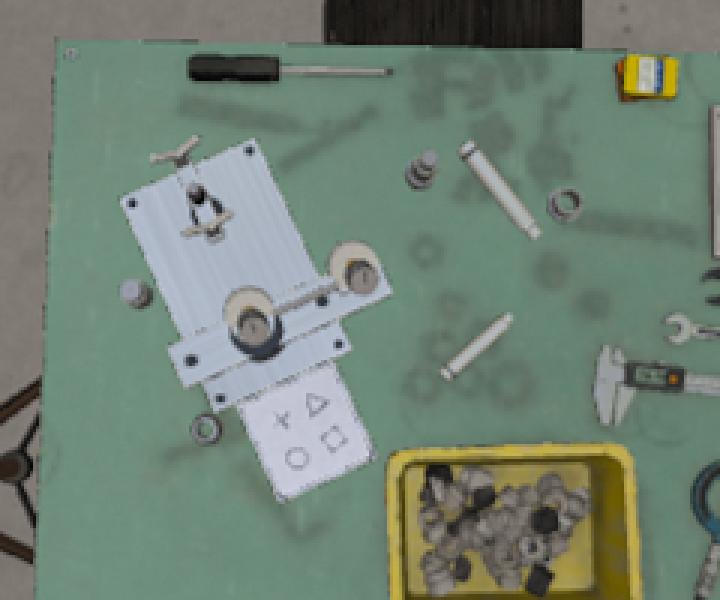

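View pics/c1.png

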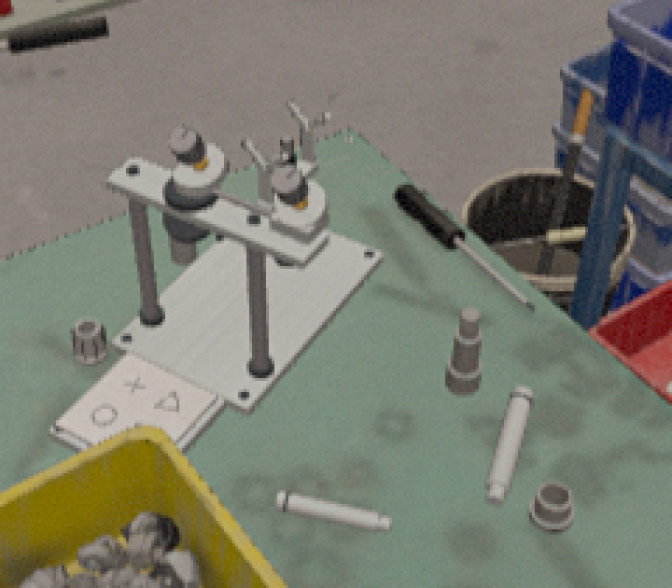

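Run:
```python
from h import *
np.set_printoptions(precision=4,suppress=True)
T=lambda x,y,z: atz('top',[210+(x+.5)/3-.5,100+(y+.5)/3-.5],z)
for n,p,z in [('h1',(251,150),.012),('h2',(133,203),.012),('h3',(339,344),.012),('h4',(221,399),.012),('tail',(465,148),.009),('nose',(537,236),.009),('ring',(297,458),.018),('sq',(334,438),.018),('cross',(283,417),.018),('tri',(317,402),.018),('knobC',(252,327),.22),('knobS',(361,275),.22),('pinpost',(196,194),.144),('small_l',(445,374),.007),('small_r',(511,316),.007),('step',(418,180),0),('sleeve',(565,205),.012),('short',(135,293),.03),('collet',(206,428),.02)]: print(n,T(*p,z))
print(ray('top',[320,200]), camera_model('top')['R'])
print(Ro.from_rotvec(sense()['ee_rot']).as_matrix())
```

```text
h1 [0.6619 0.2223 0.012 ]
h2 [0.6094 0.3312 0.012 ]
h3 [0.4811 0.1365 0.012 ]
h4 [0.4284 0.2443 0.012 ]
tail [0.6685 0.0207 0.009 ]
nose [ 0.586  -0.0475  0.009 ]
ring [0.376  0.1731 0.018 ]
sq [0.3947 0.1397 0.018 ]
cross [0.413  0.1867 0.018 ]
tri [0.4272 0.1558 0.018 ]
knobC [0.4815 0.2046 0.22  ]
knobS [0.5216 0.1249 0.22  ]
pinpost [0.5941 0.2573 0.144 ]
small_l [0.4553 0.0374 0.007 ]
small_r [ 0.5105 -0.0237  0.007 ]
step [0.6389 0.0639 0.    ]
sleeve [ 0.6154 -0.0731  0.012 ]
short [0.5232 0.3236 0.03  ]
collet [0.4018 0.2566 0.02  ]
(array([0.4281, 0.1551, 1.0242]), array([ 0.0914, -0.0103, -0.9958])) [[ 0.018  -0.9998  0.0089]
 [-0.9964 -0.0187 -0.0832]
 [ 0.0834 -0.0073 -0.9965]]
[[-0.9669  0.255   0.    ]
 [ 0.255   0.9669 -0.    ]
 [-0.     -0.     -1.    ]]
```

Candidates for laser_tube: the upper tube at top px (377,163), between the stepped shaft and the sleeve, and the lower one at (369,216). The upper one is longer (~107 mm against ~82 mm) and stands beside the shaft and sleeve, so it is the one meant. Its dark-banded tail is at the upper left and its nose at the lower right. The ring is the lower-left mark of the plate, at (309,252). I'll rise first.

```bash
cat >> h.py <<'E'
def go(p,heading):
    "tool-axis shift (cm) and turn (deg) from the measured pose to world p, tool x heading deg"
    s=sense(); R=Ro.from_rotvec(s['ee_rot']).as_matrix()
    h=np.degrees(np.arctan2(R[1,0],R[0,0]))
    print('pos',s['tool_pos'].round(4),'h',h.round(2),'j7',s['joint_positions'][6].round(2),'t',round(s['time_s'],2),'F',s['ft_force'].round(1),'w',round(s['gripper_width'],3))
    print('GO shift cm',(R.T@(np.array(p)-s['tool_pos'])*100).round(2),'turn',round(-((heading-h+180)%360-180),1))
E
cat > g.sh <<'E'
python3 -c "
from h import *
go([$1,$2,$3],$4)"
E
chmod +x g.sh
```

Request:
step_arm(motion="1 0 0 -4 0;1 0 0 -8 0;1 0 0 -12 0;1 0 0 -16 0;1 0 0 -20 0", grip_force=40)

```text
time_s: 1.42
tool_pos: [0.1592, 0.6038, 0.4336]
ee_rot: [-0.404, -3.116, -0.001]
ft_force: [0.5, 1.8, -0.2]
gripper_width: 0.998
grip_force: 0.0
```

```bash
g.sh .629 -.012 .35 39.6
```

```text
pos [0.1592 0.6038 0.4336] h 165.23 j7 -0.12 t 1.42 F [ 0.5  1.8 -0.2] w 0.998
GO shift cm [-61.13 -47.58   8.33] turn 125.6
```

Request:
step_arm(motion="1 -3.1 -2.4 0 6;1 -6.2 -4.8 0 12;1 -9.3 -7.2 0 18;1 -12.4 -9.6 0 25;1 -15.5 -12 0 32")

```text
time_s: 1.83
tool_pos: [0.2795, 0.4471, 0.4315]
ee_rot: [-1.255, -2.88, -0.001]
ft_force: [1.2, 0.8, 1.1]
gripper_width: 0.999
grip_force: 0.0
```

```bash
g.sh .629 -.012 .35 39.6
```

```text
pos [0.2795 0.4471 0.4315] h 132.89 j7 -0.33 t 1.83 F [1.2 0.8 1.1] w 0.999
GO shift cm [-57.43  -5.64   8.13] turn 93.3
```

Request:
step_arm(motion="1 -4 -0.4 0 6;1 -8 -0.8 0 13;1 -12 -1.2 0 20;1 -16 -1.6 0 27;1 -20 -2 0 33")

```text
time_s: 2.25
tool_pos: [0.4018, 0.2875, 0.4317]
ee_rot: [2.022, 2.404, 0.001]
ft_force: [1.5, 1.4, -0.7]
gripper_width: 0.998
grip_force: 0.0
```

```bash
g.sh .629 -.012 .2 39.6
```

```text
pos [0.4018 0.2875 0.4317] h 99.87 j7 -0.47 t 2.25 F [ 1.5  1.4 -0.7] w 0.998
GO shift cm [-33.41  17.23  23.16] turn 60.3
```

Request:
step_arm(motion="1 -3.6 1.8 0 6;1 -7.2 3.7 0 12;1 -10.8 5.5 0 18;1 -14.4 7.4 0 25;1 -18 9.2 0 31")

```text
time_s: 2.67
tool_pos: [0.5244, 0.1268, 0.4316]
ee_rot: [2.59, 1.777, 0.001]
ft_force: [1.1, 0.0, -0.4]
gripper_width: 0.998
grip_force: 0.0
```

```bash
g.sh .629 -.012 .2 39.6
```

```text
pos [0.5244 0.1268 0.4316] h 68.9 j7 -0.56 t 2.67 F [ 1.1  0.  -0.4] w 0.998
GO shift cm [-9.2  14.75 23.17] turn 29.3
```

Request:
step_arm(motion="1 -2.1 3.4 0.5 6;1 -4.2 6.8 1.2 12;1 -6 9.8 3 18;1 -7.8 12.5 6 24;1 -9.2 14.8 9 29.3")

```text
time_s: 3.08
tool_pos: [0.6302, -0.0119, 0.3422]
ee_rot: [2.955, 1.062, 0.004]
ft_force: [0.1, 1.2, 0.5]
gripper_width: 1.004
grip_force: 0.0
```

Request:
step_arm(motion="1 0 0 4 0;1 0 0 8 0;1 0 0 12 0;1 0 0 14 0;1 0 0 14 0")

```text
time_s: 3.5
tool_pos: [0.6259, -0.0086, 0.1968]
ee_rot: [-2.949, -1.072, 0.014]
ft_force: [-0.4, 0.4, 0.0]
gripper_width: 0.999
grip_force: 0.0
```

```bash
python3 - <<'E'
from h import *
np.set_printoptions(precision=4,suppress=True)
s,im=snap('wrist','w1.png'); print(s['tool_pos'])
for o in outline_of('wrist','laser_tube'):
    r=o['region'];print(o['score'],o['point'],r.sum())
    c=max(cv2.findContours(r.astype(np.uint8),0,1)[0],key=len)[:,0]
    W=np.array([atz('wrist',p,.009,s)[:2] for p in c],np.float32)
    print(cv2.minAreaRect(W), cv2.minAreaRect(c))
E
./g.sh .629 -.012 .2 39.6
```

```text
[ 0.6259 -0.0086  0.1968]
0.97 [248.5, 251.3] 520
((0.4818788766860962, 0.006255704909563065), (0.015374296344816685, 0.08604543656110764), 41.69414520263672) ((237.5, 255.5), (11.0, 65.0), 90.0)
0.76 [327.9, 171.8] 1585
((0.6270820498466492, -0.015843525528907776), (0.11282407492399216, 0.019540412351489067), 40.54280090332031) ((326.0, 176.5), (99.0, 18.0), 90.0)
pos [ 0.629  -0.0093  0.2025] h 39.93 j7 -0.67 t 3.6 F [0.1 0.5 1.1] w 1.001
GO shift cm [-0.17  0.21  0.25] turn 0.3
```

View pics/w1.png

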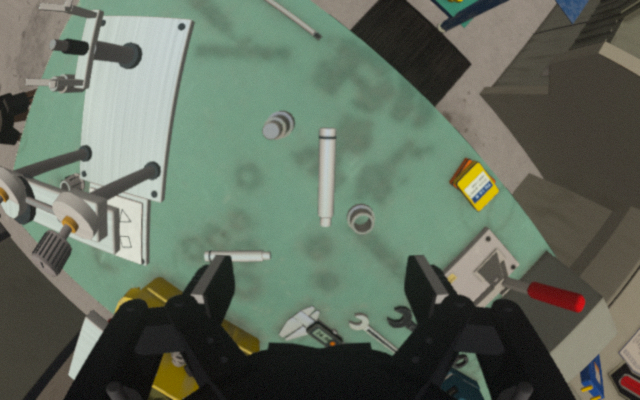

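The picture shows the longer tube at (327,176), tail band at (327,135) and nose down at (327,225). The shorter look-alike is at (238,256), 65 px long against 99. I'll descend over the long one and measure again.

Request:
step_arm(motion="0.6 0 0.3 4 -0.3;0.6 0 0.4 7 -0.6;0.6 0 0.4 10 -0.6;0.6 0 0.4 10 -0.6;0.6 0 0.4 10 -0.6")

```text
time_s: 4.02
tool_pos: [0.6321, -0.0124, 0.1034]
ee_rot: [2.947, 1.088, 0.001]
ft_force: [0.3, 0.6, 1.6]
gripper_width: 0.601
grip_force: 0.0
```

Request:
step_arm(motion="0.6 0 0 0 0;0.6 0 0 0 0")

```text
time_s: 4.18
tool_pos: [0.6334, -0.0127, 0.1053]
ee_rot: [2.945, 1.088, 0.007]
ft_force: [0.4, 0.2, 0.4]
gripper_width: 0.602
grip_force: 0.0
```

```bash
python3 - <<'E'
from h import *
np.set_printoptions(precision=4,suppress=True)
s,im=snap('wrist','w2.png'); print(s['tool_pos'])
for o in outline_of('wrist','laser_tube'):
    r=o['region'];print(o['score'],o['point'],r.sum())
    c=max(cv2.findContours(r.astype(np.uint8),0,1)[0],key=len)[:,0]
    W=np.array([atz('wrist',p,.009,s)[:2] for p in c],np.float32)
    (m,sz,a)=cv2.minAreaRect(W);print(m,sz,a, cv2.minAreaRect(c))
    u=np.array([np.cos(np.radians(40.5)),np.sin(np.radians(40.5))]);q=W@u;print('origin est',np.array(m)+.003*u)
E
./g.sh .629 -.014 .003 40.5
```

```text
[ 0.6334 -0.0127  0.1053]
0.68 [316.9, 198.7] 2735
(0.6267601847648621, -0.015495013445615768) (0.11321492493152618, 0.019838236272335052) 37.87313461303711 ((316.2584533691406, 205.3477020263672), (24.850568771362305, 129.57797241210938), 3.1798300743103027)
origin est [ 0.629  -0.0135]
pos [ 0.6327 -0.0125  0.1045] h 40.54 j7 -0.61 t 4.28 F [ 0.  -0.4  0. ] w 0.599
GO shift cm [-0.41 -0.15 10.15] turn 0.0
```

Request:
step_arm(motion="0.6 -0.2 -0.1 3.5 1;0.6 -0.4 -0.15 6.5 2;0.6 -0.4 -0.15 8.5 2;0.6 -0.4 -0.15 9.6 2;0.6 -0.4 -0.15 10 2")

```text
time_s: 4.7
tool_pos: [0.627, -0.0137, 0.0012]
ee_rot: [-2.965, -1.037, 0.002]
ft_force: [-0.1, -0.2, -0.2]
gripper_width: 0.596
grip_force: 0.0
```

Request:
step_arm(motion="0.6 0 0 0 0;0.3 0 0 0 0;0.1 0 0 0 0;0 0 0 0 0;0 0 0 0 0", grip_force=35)

```text
time_s: 5.12
tool_pos: [0.6284, -0.014, 0.0037]
ee_rot: [2.965, 1.036, 0.004]
ft_force: [-1.0, 0.0, 5.8]
gripper_width: 0.192
grip_force: 34.4
```

Request:
step_arm(motion="0 0 0 0 0;0 0 0 0 0;0 0 0 -0.5 0;0 0 0 -1.5 0;0 0 0 -4 0")

```text
time_s: 5.53
tool_pos: [0.6253, -0.0135, 0.0405]
ee_rot: [-2.964, -1.036, 0.008]
ft_force: [-0.9, 0.2, -0.7]
gripper_width: 0.193
grip_force: 34.3
```

```bash
g.sh .601 .2585 .25 25.5
```

```text
pos [ 0.6253 -0.0135  0.0405] h 38.53 j7 -0.6 t 5.53 F [-0.9  0.2 -0.7] w 0.193
GO shift cm [ 14.96 -22.86 -20.93] turn 13.0
```

Request:
step_arm(motion="0 0 0 -4 0;0 0 0 -8 0;0 0 0 -12 0;0 1 -1.5 -16 2;0 3 -5 -20 5")

```text
time_s: 5.95
tool_pos: [0.6221, 0.0276, 0.2347]
ee_rot: [3.008, 0.893, 0.006]
ft_force: [0.6, 0.4, -1.7]
gripper_width: 0.193
grip_force: 34.3
```

```bash
g.sh .601 .2585 .25 25.5
```

```text
pos [0.6221 0.0276 0.2347] h 33.07 j7 -0.84 t 5.95 F [ 0.6  0.4 -1.7] w 0.193
GO shift cm [ 10.83 -20.49  -1.6 ] turn 7.6
```

Request:
step_arm(motion="0 2 -3 -2.5 2;0 4 -7 -2.5 4;0 6 -11 -2.5 6;0 8 -15 -2.5 7.6;0 10 -19 -2 7.6")

```text
time_s: 6.37
tool_pos: [0.6011, 0.2334, 0.253]
ee_rot: [-3.062, -0.702, -0.003]
ft_force: [1.1, 0.3, -0.9]
gripper_width: 0.194
grip_force: 34.3
```

Request:
step_arm(motion="0 0.4 -0.7 0 0;0 0.8 -1.4 0 0;0 0.8 -1.4 0 0;0 0.8 -1.4 0 0")

```text
time_s: 6.7
tool_pos: [0.603, 0.2462, 0.2516]
ee_rot: [3.061, 0.703, 0.0]
ft_force: [0.3, -1.3, -0.3]
gripper_width: 0.191
grip_force: 34.3
```

```bash
python3 - <<'E'
from h import *
snap('wrist','w3.png')
E
./g.sh .601 .2585 .17 25.5
```

```text
pos [0.6032 0.2454 0.2517] h 25.78 j7 -1.3 t 6.75 F [-0.6 -0.8 -0.8] w 0.196
GO shift cm [ 0.37 -1.29  8.17] turn 0.3
```

View pics/w3.png

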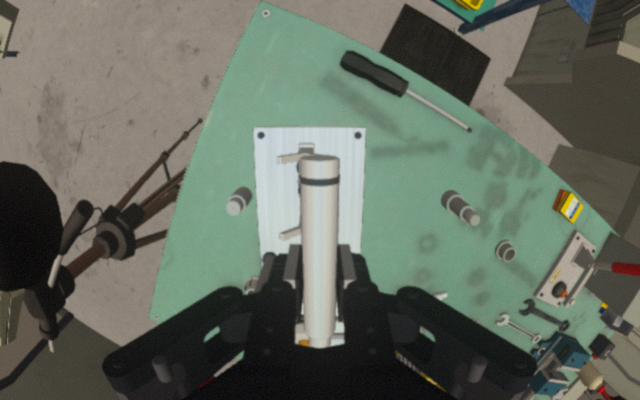

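Run:
```python
from h import *
s=sense()
for p,z in [((261,135),.012),((358,135),.012),((279,160),.155),((281,237),.155)]: print(p,atz('wrist',p,z,s).round(4))
```

```text
(261, 135) [0.6091 0.3283 0.012 ]
(358, 135) [0.661  0.2195 0.012 ]
(279, 160) [0.6205 0.2886 0.155 ]
(281, 237) [0.5606 0.2606 0.155 ]
```

The tube is held level, nose towards the mirror, band at (320,180). The cradle's left arm tips are at (279,160) and (281,237), so the seat is at about (0.6005, 0.256).

Request:
step_arm(motion="0 0.2 -0.5 0 0.3;0 0.2 -1 1 0.3;0 0.2 -1.07 4 0.3;0 0.2 -1.07 7 0.3;0 0.2 -1.07 8.2 0.3")

```text
time_s: 7.17
tool_pos: [0.5976, 0.2577, 0.1647]
ee_rot: [3.063, 0.696, -0.008]
ft_force: [-0.1, 0.4, -1.6]
gripper_width: 0.192
grip_force: 34.3
```

Request:
step_arm(motion="0 0 0 0 0;0 0 0 0 0")

```text
time_s: 7.33
tool_pos: [0.5996, 0.2577, 0.1685]
ee_rot: [3.063, 0.696, -0.002]
ft_force: [0.4, -0.1, -0.6]
gripper_width: 0.193
grip_force: 34.3
```

```bash
cd .;./g.sh .6005 .256 .146 25.5
```

```text
pos [0.5996 0.2577 0.1685] h 25.59 j7 -1.29 t 7.33 F [ 0.4 -0.1 -0.6] w 0.193
GO shift cm [0.01 0.2  2.25] turn 0.1
```

Request:
step_arm(motion="0 0 0.2 0.6 0;0 0 0.2 1.2 0;0 0 0.2 1.7 0;0 0 0.2 2.1 0;0 0 0.2 2.3 0")

```text
time_s: 7.75
tool_pos: [0.6006, 0.257, 0.1462]
ee_rot: [-3.062, -0.697, -0.0]
ft_force: [-2.4, 2.4, 8.5]
gripper_width: 0.192
grip_force: 35.2
```

Request:
step_arm(motion="0 0 0 0 0;0 0 0 0 0;0 0 0 0 0")

```text
time_s: 8.0
tool_pos: [0.6005, 0.2572, 0.1463]
ee_rot: [-3.062, -0.698, -0.0]
ft_force: [-1.0, 2.2, 1.0]
gripper_width: 0.192
grip_force: 34.4
```

Request:
step_arm(motion="0.25 0 0 0 0;0.3 0 0 0 0;0.4 0 0 0 0;0.6 0 0 0 0;0.6 0 0 0 0")

```text
time_s: 8.42
tool_pos: [0.6009, 0.2559, 0.1462]
ee_rot: [3.063, 0.696, 0.0]
ft_force: [0.3, 0.1, 0.5]
gripper_width: 0.599
grip_force: 0.0
```

Request:
step_arm(motion="0.6 0 0 -1 0;0.6 0 0 -4 0;0.6 0 0 -8 0;0.6 0 0 -12 0;0.6 0 0 -14 0")

```text
time_s: 8.83
tool_pos: [0.6022, 0.2559, 0.2923]
ee_rot: [-3.063, -0.696, -0.01]
ft_force: [1.4, 0.0, 0.8]
gripper_width: 0.595
grip_force: 0.0
```

```bash
python3 - <<'E'
from h import *
s,im=snap('wrist','w4.png'); 
t,a=snap('top','top4.png');snap('scene','scene4.png')
print(s['tool_pos'])
for l in('laser_tube','spot','mark_ring','centre_screw'):
    for c in ('wrist','top'):
        print(c,l,[(round(o['score'],2),np.round(o['point'],1),int(o['region'].sum())) for o in outline_of(c,l)])
sc=cv2.imread('pics/scene4.png')[120:330,210:450]
tp=a[100:300,210:450,::-1]
cv2.imwrite('pics/c4.png',cv2.resize(tp,None,fx=3,fy=3,interpolation=3))
E
./g.sh .4027 .1638 .27 25.5
```

```text
[0.60218626 0.25594383 0.29227035]
wrist laser_tube [(0.67, array([319.8, 185.5]), 2050), (0.61, array([435.9, 281.2]), 177)]
top laser_tube [(0.41, array([367.5, 213.8]), 142)]
wrist spot [(0.39, array([316.4, 318.4]), 1487)]
top spot []
wrist mark_ring []
top mark_ring []
wrist centre_screw [(0.95, array([315.9, 334.2]), 469)]
top centre_screw [(0.51, array([349.2, 156.1]), 102), (0.46, array([296.4, 206.7]), 86)]
pos [0.6004 0.2563 0.2853] h 25.62 j7 -1.33 t 9.38 F [-0.8 -0.4  0.5] w 0.6
GO shift cm [-21.83  -0.21   1.56] turn 0.1
```

View pics/c4.png

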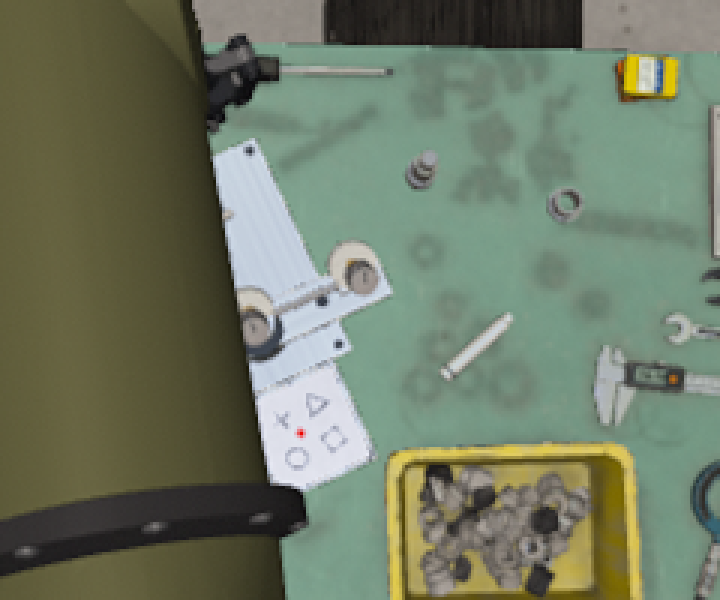

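The light is on: the spot shows at top-crop (301,433) and the ring is at (297,458).

```bash
cat >> h.py <<'E'
O=np.array([.4835,.2022])
def polar(p): d=np.array(p)[:2]-O; return np.hypot(*d), np.degrees(np.arctan2(d[1],d[0]))%360
def red(im):
    i=im.astype(int); m=((i[...,0]-np.maximum(i[...,1],i[...,2]))>90).astype(np.uint8)
    return m
E
python3 - <<'E'
from h import *
im=cv2.imread('pics/top4.png')[:,:,::-1]
i=im.astype(float); w=np.clip(i[...,0]-i[...,1:].max(2)-30,0,None); w[:230]=0;w[260:]=0;w[:,:290]=0;w[:,340:]=0
r,c=np.mgrid[:400,:640]; sp=[(w*c).sum()/w.sum(),(w*r).sum()/w.sum()]
T=lambda x,y: [210+(x+.5)/3-.5,100+(y+.5)/3-.5]
rg=T(297,458)
print(sp,rg)
for p in(sp,rg):
    X=atz('top',p,.018); print(X.round(4),polar(X))
E
python3 - <<'E'
import sys;sys.path.insert(0,'.')
E
```

```text
[np.float64(309.7765451664025), np.float64(243.9255150554675)] [308.6666666666667, 252.33333333333334]
[0.3989 0.1706 0.018 ] (np.float64(0.09029312065753436), np.float64(200.51653555825402))
[0.376  0.1731 0.018 ] (np.float64(0.11134987718248274), np.float64(195.13275179057402))
```

```bash
g.sh .525 .127 .275 45.5
```

```text
pos [0.6004 0.2563 0.2853] h 25.62 j7 -1.33 t 9.38 F [-0.8 -0.4  0.5] w 0.6
GO shift cm [-12.39   8.39   1.05] turn -19.9
```

Request:
step_arm(motion="0.6 -3 2 0 -5;0.6 -6 4 0 -10;0.6 -9 6 0 -15;0.6 -11.5 7.8 0 -20;0.6 -12.4 8.4 0.5 -20")

```text
time_s: 9.8
tool_pos: [0.5238, 0.1218, 0.2823]
ee_rot: [2.894, 1.218, 0.001]
ft_force: [1.0, -0.5, -0.9]
gripper_width: 0.601
grip_force: 0.0
```

Request:
step_arm(motion="0.6 0 0 0 0;0.6 0 0 0 0;0.6 0 0 0 0")

```text
time_s: 10.05
tool_pos: [0.5257, 0.1283, 0.2811]
ee_rot: [-2.895, -1.219, -0.0]
ft_force: [0.2, -0.2, 0.5]
gripper_width: 0.601
grip_force: 0.0
```

```bash
python3 - <<'E'
from h import *
s,im=snap('wrist','w5.png')
s2=sense();print(s['tool_pos'],s2['tool_pos'])
for l in ('side_screw','centre_screw'):
  for o in outline_of('wrist',l): print(l,o['score'],np.round(o['point'],1),o['region'].sum(),atz('wrist',o['point'],.22,s).round(4))
E
./g.sh .525 .127 .199 45.5
```

```text
[0.5256789  0.12825841 0.28108673] [0.52576399 0.12844154 0.28096584]
side_screw 0.75 [320.5 225.8] 1175 [0.5215 0.1229 0.22  ]
centre_screw 0.74 [205.6 186.1] 1138 [0.4835 0.2013 0.22  ]
pos [0.5257 0.1282 0.2808] h 45.72 j7 -0.88 t 10.2 F [ 1.1  0.1 -1.1] w 0.6
GO shift cm [-0.13  0.04  8.18] turn 0.2
```

View pics/w5.png

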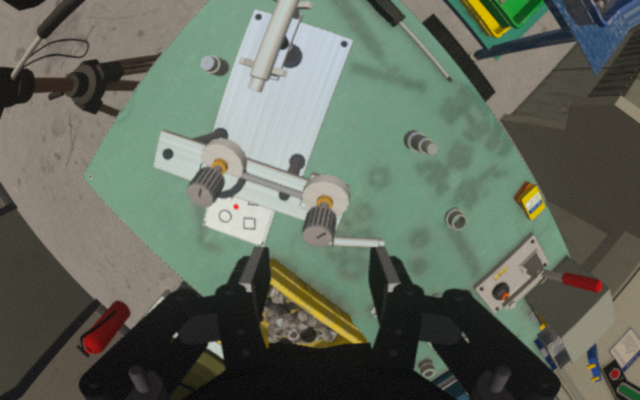

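The side knob is at (320,226), the centre knob at (206,186), with the red spot (236,207) and ring (226,216) beyond. The tube lies seated at (275,40). I'll descend on the side knob.

```bash
g.sh .521 .1235 .2 45.5
```

```text
pos [0.5257 0.1282 0.2808] h 45.72 j7 -0.88 t 10.2 F [ 1.1  0.1 -1.1] w 0.6
GO shift cm [-0.66 -0.    8.08] turn 0.2
```

Request:
step_arm(motion="0.6 -0.7 0 1 0;0.6 -0.7 0 3 0;0.6 -0.7 0 5 0;0.6 -0.7 0 7 0;0.6 -0.7 0 8 0", grip_force=20)

```text
time_s: 10.62
tool_pos: [0.5196, 0.1227, 0.1988]
ee_rot: [-2.895, -1.22, 0.005]
ft_force: [-0.5, 0.8, -0.5]
gripper_width: 0.597
grip_force: 0.0
```

Request:
step_arm(motion="0.6 0 0 0 0;0.4 0 0 0 0;0.2 0 0 0 0;0 0 0 0 0;0 0 0 0 0", grip_force=20)

```text
time_s: 11.03
tool_pos: [0.5205, 0.1227, 0.2023]
ee_rot: [-2.895, -1.218, -0.002]
ft_force: [-3.1, 2.7, 5.5]
gripper_width: 0.252
grip_force: 19.6
```

```bash
g.sh .521 .1235 .2 25.5
```

```text
pos [0.5205 0.1227 0.2023] h 45.66 j7 -0.83 t 11.03 F [-3.1  2.7  5.5] w 0.252
GO shift cm [ 0.09 -0.02  0.23] turn 20.2
```

Request:
step_arm(motion="0 0 0 0 0;0 0 0 0 4;0 0 0 0 9;0 0 0 0 14;0 0 0 0 19", grip_force=30)

```text
time_s: 11.45
tool_pos: [0.5209, 0.1231, 0.202]
ee_rot: [-3.057, -0.718, -0.003]
ft_force: [-1.9, 3.5, 0.6]
gripper_width: 0.229
grip_force: 29.9
```

Request:
step_arm(motion="0 0 0 0 5;0 0 0 0 10;0 0 0 0 15;0 0 0 0 19;0 0 0 0 19")

```text
time_s: 11.87
tool_pos: [0.5213, 0.123, 0.2018]
ee_rot: [-3.134, -0.206, -0.004]
ft_force: [2.0, 2.8, -0.8]
gripper_width: 0.227
grip_force: 53.7
```

```bash
python3 - <<'E'
from h import *
s,im=snap('wrist','w6.png');snap('top','top6.png')
for n in('w5','w6','top6'):
    i=cv2.imread(f'pics/{n}.png')[:,:,::-1]; m=red(i)
    k,l,st,ce=cv2.connectedComponentsWithStats(m)
    print(n,[(int(st[j,4]),ce[j].round(1)) for j in range(1,k) if st[j,4]>3])
    if n!='w5':
        c='wrist' if n=='w6' else 'top'
        for j in range(1,k):
            if st[j,4]>3: X=atz(c,ce[j],.018,s); print(X.round(4),polar(X))
E
./g.sh .521 .1235 .2 25.5
```

```text
w5 [(16, array([235.6, 206.2])), (61, array([597.8, 286.2])), (177, array([ 91.5, 343.7])), (12, array([ 87. , 350.6])), (32, array([614.7, 373.6]))]
w6 [(4, array([539. ,  33.5])), (6, array([598.5, 161.7])), (5, array([596.4, 166. ]))]
[ 0.7472 -0.1231  0.018 ] (np.float64(0.4187343262475127), np.float64(309.0243617930815))
[ 0.6096 -0.2824  0.018 ] (np.float64(0.5007415462600782), np.float64(284.58293276200766))
[ 0.6023 -0.2795  0.018 ] (np.float64(0.4960888045254331), np.float64(283.8559920322349))
top6 [(15, array([250.9,  14.6])), (877, array([280.1,  28.2])), (5, array([302.6,  13.6])), (133, array([483.5, 121.6])), (17, array([597.6, 212.4])), (16, array([637.1, 229.6])), (11, array([124.6, 285.5]))]
[1.0542 0.3536 0.018 ] (np.float64(0.5904313998432967), np.float64(14.862238941501543))
[1.015  0.2683 0.018 ] (np.float64(0.5355948622782176), np.float64(7.091017255268915))
[1.0607 0.2046 0.018 ] (np.float64(0.5772289978356615), np.float64(0.23782971348573018))
[ 0.7519 -0.3143  0.018 ] (np.float64(0.5821051472042574), np.float64(297.4557966242511))
[ 0.5002 -0.628   0.018 ] (np.float64(0.8303667261579216), np.float64(271.15567649870883))
[ 0.4546 -0.7358  0.018 ] (np.float64(0.9384707138119895), np.float64(268.23646401162983))
[0.2784 0.6688 0.018 ] (np.float64(0.509686239791724), np.float64(113.72537914670895))
pos [0.5213 0.1229 0.2018] h 7.83 j7 -1.39 t 11.97 F [ 2.1  3.5 -0.2] w 0.231
GO shift cm [-0.02 -0.06  0.18] turn -17.7
```

Request:
step_arm(motion="0.4 0 0 0 0;0.6 0 0 0 0;0.6 0 0 -2 0;0.6 0 0 -5 0;0.6 0 0 -8.5 0")

```text
time_s: 12.38
tool_pos: [0.519, 0.1208, 0.2858]
ee_rot: [3.133, 0.208, -0.007]
ft_force: [1.0, 0.0, -0.3]
gripper_width: 0.597
grip_force: 0.0
```

```bash
g.sh .42 .172 .285 5
```

```text
pos [0.519  0.1208 0.2858] h 7.6 j7 -1.45 t 12.38 F [ 1.   0.  -0.3] w 0.597
GO shift cm [-9.14 -6.39  0.11] turn 2.6
```

Request:
step_arm(motion="0.6 -3 -2.1 0 1;0.6 -6 -4.2 0 2;0.6 -9.1 -6.4 0 2.6;0.6 -9.1 -6.4 0 2.6;0.6 -9.1 -6.4 0 2.6")

```text
time_s: 12.8
tool_pos: [0.42, 0.174, 0.2863]
ee_rot: [-3.138, -0.144, 0.001]
ft_force: [1.4, -0.0, 0.8]
gripper_width: 0.605
grip_force: 0.0
```

Request:
step_arm(motion="0.6 0 0 0 0;0.6 0 0 0 0")

```text
time_s: 12.97
tool_pos: [0.4226, 0.1722, 0.2863]
ee_rot: [3.138, 0.135, 0.001]
ft_force: [-0.2, -0.6, -0.2]
gripper_width: 0.6
grip_force: 0.0
```

```bash
python3 - <<'E'
from h import *
s,im=snap('wrist','w7.png')
m=red(im);k,l,st,ce=cv2.connectedComponentsWithStats(m)
for j in range(1,k):
    if st[j,4]>3:
        X=atz('wrist',ce[j],.018,s); print(st[j,4],ce[j].round(1),X.round(4),polar(X))
for lb in('mark_ring','spot','centre_screw'):
  for o in outline_of('wrist',lb): X=atz('wrist',o['point'],.018,s);print(lb,o['score'],np.round(o['point'],1),o['region'].sum(),X.round(4),polar(X))
cv2.imwrite('pics/w7c.png',cv2.resize(im[80:280,200:440,::-1],None,fx=3,fy=3,interpolation=3))
E
./g.sh .4825 .2022 .285 3.5
```

```text
4 [634.2  25.5] [ 0.8002 -0.4437  0.018 ] (np.float64(0.7193282896606124), np.float64(296.1221357972629))
5 [638.4  25.4] [ 0.8084 -0.4625  0.018 ] (np.float64(0.7399006337258665), np.float64(296.0497654064609))
5 [631.   28.4] [ 0.7873 -0.4288  0.018 ] (np.float64(0.7003543328057226), np.float64(295.70850429743194))
11 [628.2  31. ] [ 0.7763 -0.4165  0.018 ] (np.float64(0.6844565411385279), np.float64(295.32965500056207))
7 [586.4  89.4] [ 0.611 -0.277  0.018] (np.float64(0.4959056066805114), np.float64(284.8963538180516))
19 [315.4 181.8] [0.3962 0.1746 0.018 ] (np.float64(0.0915436885923106), np.float64(197.51950275790637))
centre_screw 0.71 [283.3 129.6] 1144 [0.464 0.223 0.018] (np.float64(0.028490402877278366), np.float64(133.06792091280957))
pos [0.4224 0.1724 0.286 ] h 4.92 j7 -1.73 t 13.17 F [-0.2  0.5  0.2] w 0.602
GO shift cm [ 6.25 -2.45  0.1 ] turn 1.4
```

View pics/w7c.png

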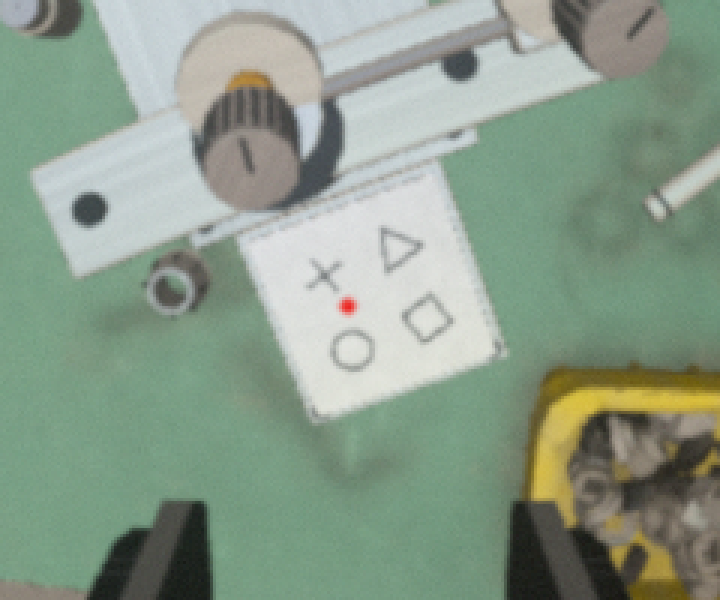

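```bash
cat > meas.py <<'E'
from h import *
def plate(px,s):
    "px: ring,square,triangle,cross,spot picture points -> polar about the rig's origin taken from the marks"
    W=np.array([atz('wrist',p,.018,s)[:2] for p in px])
    c=W[:4].mean(0); u=np.array([np.cos(np.radians(25.5)),np.sin(np.radians(25.5))]); v=np.array([-u[1],u[0]])
    Q=np.c_[(W-c)@u,(W-c)@v]-[.09,0]
    print('rel centre mm',(Q*1000+[90,0]).round(1).tolist())
    r=np.hypot(*Q.T);a=np.arctan2(Q[:,1],-Q[:,0])  # angle from -x; ccw = towards -y => -a
    dr=(r[0]-r[4])*1000; da=-(a[0]-a[4]); print('r ring/spot',r[[0,4]],'centre screw %+.2f rad, side screw %+.2f rad'%(dr/14,da/.15))
E
python3 - <<'E'
from meas import *
s=sense(); q=[(353,350),(428,318),(401,249),(324,275),(347,305)]
plate([(200+(x+.5)/3-.5,80+(y+.5)/3-.5) for x,y in q],s)
# knob C: silhouette centre
print(atz('wrist',(283.3,129.6),.215,s), atz('wrist',(200+612/3,80+20/3),.215,s))
E
```

```text
rel centre mm [[-19.2, 18.7], [-16.9, -18.9], [17.6, -18.2], [18.6, 18.4], [1.8, 13.7]]
r ring/spot [0.11077463 0.08924686] centre screw +1.54 rad, side screw -0.10 rad
[0.48042075 0.20174408 0.215     ] [0.51893521 0.12116005 0.215     ]
```

The crop shows the spot at crop (347,305), between the cross and the ring (353,350). The centre screw still needs about +1.54 rad and the side screw about −0.10. Centre screw now, in strokes.

```bash
g.sh .4805 .2017 .2 3
```

```text
pos [0.4224 0.1724 0.286 ] h 4.92 j7 -1.73 t 13.17 F [-0.2  0.5  0.2] w 0.602
GO shift cm [ 6.04 -2.42  8.6 ] turn 1.9
```

Request:
step_arm(motion="0.6 3 -1.2 0 1;0.6 6 -2.4 0 1.9;0.6 6 -2.4 0 1.9;0.6 6 -2.4 2.5 1.9;0.6 6 -2.4 5 1.9")

```text
time_s: 13.58
tool_pos: [0.4811, 0.2021, 0.2359]
ee_rot: [3.14, 0.084, 0.004]
ft_force: [-0.1, 0.1, -0.1]
gripper_width: 0.602
grip_force: 0.0
```

```bash
g.sh .4805 .2017 .2 3
```

```text
pos [0.4811 0.2021 0.2359] h 3.07 j7 -1.67 t 13.58 F [-0.1  0.1 -0.1] w 0.602
GO shift cm [-0.07  0.04  3.59] turn 0.1
```

Request:
step_arm(motion="0.6 0 0 2 0;0.6 0 0 3.4 0;0.4 0 0 3.4 0;0.2 0 0 3.4 0;0 0 0 3.4 0", grip_force=25)

```text
time_s: 14.0
tool_pos: [0.4798, 0.2021, 0.2027]
ee_rot: [3.14, 0.085, 0.0]
ft_force: [1.4, -0.3, -7.6]
gripper_width: 0.244
grip_force: 24.7
```

Request:
step_arm(motion="0 0 0 0 0;0 0 0 0 0;0 0 0 0 -5;0 0 0 0 -10;0 0 0 0 -15")

```text
time_s: 14.42
tool_pos: [0.4795, 0.2012, 0.2031]
ee_rot: [3.101, 0.5, 0.001]
ft_force: [-0.7, -4.9, -1.3]
gripper_width: 0.229
grip_force: 24.8
```

Request:
step_arm(motion="0 0 0 0 -6;0 0 0 0 -12;0 0 0 0 -18;0 0 0 0 -24;0 0 0 0 -30")

```text
time_s: 14.83
tool_pos: [0.4803, 0.1996, 0.2036]
ee_rot: [2.865, 1.282, 0.002]
ft_force: [-2.2, -7.3, 4.8]
gripper_width: 0.231
grip_force: 46.6
```

Request:
step_arm(motion="0 0 0 0 0;0.3 0 0 0 0;0.5 0 0 0 0;0.6 0 0 0 0")

```text
time_s: 15.17
tool_pos: [0.4796, 0.2031, 0.2028]
ee_rot: [-2.868, -1.281, -0.002]
ft_force: [0.7, 0.3, 0.2]
gripper_width: 0.573
grip_force: 0.0
```

```bash
g.sh .4805 .2017 .202 3
```

```text
pos [0.4796 0.2031 0.2028] h 48.14 j7 -0.97 t 15.17 F [0.7 0.3 0.2] w 0.573
GO shift cm [-0.05  0.16  0.08] turn 45.1
```

Request:
step_arm(motion="0.6 -0.1 0.2 0 7;0.6 -0.1 0.2 0 14;0.6 -0.1 0.2 0 21;0.6 -0.1 0.2 0 28;0.6 -0.1 0.2 0 35")

```text
time_s: 15.58
tool_pos: [0.4802, 0.2011, 0.2024]
ee_rot: [-3.121, -0.351, -0.001]
ft_force: [0.0, 0.1, 0.8]
gripper_width: 0.597
grip_force: 0.0
```

Request:
step_arm(motion="0.6 0 0 0 5;0.6 0 0 0 10;0.3 0 0 0 10;0 0 0 0 10;0 0 0 0 10")

```text
time_s: 16.0
tool_pos: [0.4801, 0.202, 0.2025]
ee_rot: [-3.138, -0.092, -0.001]
ft_force: [-1.5, 1.9, 2.8]
gripper_width: 0.26
grip_force: 24.3
```

Request:
step_arm(motion="0 0 0 0 0;0 0 0 0 0;0 0 0 0 -5;0 0 0 0 -10;0 0 0 0 -15")

```text
time_s: 16.42
tool_pos: [0.4805, 0.2014, 0.2021]
ee_rot: [-3.1, -0.504, -0.002]
ft_force: [-1.4, 2.9, 4.8]
gripper_width: 0.242
grip_force: 24.2
```

Request:
step_arm(motion="0 0 0 0 -6;0 0 0 0 -12;0 0 0 0 -18;0 0 0 0 -24;0 0 0 0 -30")

```text
time_s: 16.83
tool_pos: [0.481, 0.2002, 0.2024]
ee_rot: [2.865, 1.288, 0.003]
ft_force: [1.2, 2.9, 0.1]
gripper_width: 0.229
grip_force: 35.7
```

Request:
step_arm(motion="0 0 0 0 0;0.4 0 0 0 0;0.6 0 0 0 0;0.6 0 0 -3 0;0.6 0 0 -6 7")

```text
time_s: 17.25
tool_pos: [0.4789, 0.1993, 0.2614]
ee_rot: [2.941, 1.101, -0.008]
ft_force: [1.0, 0.7, 1.2]
gripper_width: 0.602
grip_force: 0.0
```

```bash
g.sh .4226 .172 .285 5
```

```text
pos [0.4789 0.1993 0.2614] h 41.05 j7 -1.11 t 17.25 F [1.  0.7 1.2] w 0.602
GO shift cm [-6.05 -1.64 -2.33] turn 36.0
```

Request:
step_arm(motion="0.6 -1.5 -0.4 -2.3 7;0.6 -4 -1 -2.3 14;0.6 -6 -1.6 -2.3 21;0.6 -6 -1.6 -2.3 28;0.6 -6 -1.6 -2.3 35")

```text
time_s: 17.67
tool_pos: [0.4232, 0.172, 0.2854]
ee_rot: [-3.137, -0.154, 0.001]
ft_force: [0.7, 0.4, -0.2]
gripper_width: 0.599
grip_force: 0.0
```

Request:
step_arm(motion="0.6 0 0 0 0;0.6 0 0 0 0;0.6 0 0 0 0")

```text
time_s: 17.92
tool_pos: [0.4244, 0.1729, 0.285]
ee_rot: [3.136, 0.173, -0.001]
ft_force: [0.3, 0.9, -0.0]
gripper_width: 0.6
grip_force: 0.0
```

```bash
cat >> meas.py <<'E'
def marks(im,s,spot_guess=None):
    "project nominal mark places by the earlier fit, refine ring by circle template; returns spot px"
    m=red(im);m[:120]=0;m[280:]=0;m[:,:230]=0;m[:,420:]=0
    k,l,st,ce=cv2.connectedComponentsWithStats(m); j=1+np.argmax(st[1:,4]); return ce[j],st[j,4]
E
python3 - <<'E'
from meas import *
s,im=snap('wrist','w8.png')
print(marks(im,s),s['tool_pos'])
cv2.imwrite('pics/w8c.png',cv2.resize(im[120:240,240:400,::-1],None,fx=5,fy=5,interpolation=3))
E
./g.sh .4805 .2017 .2 3
```

```text
(array([342.5       , 182.71428571]), np.int32(14)) [0.42440618 0.17292395 0.28496985]
pos [0.4245 0.1729 0.285 ] h 6.28 j7 -1.72 t 17.97 F [-0.  -0.6 -0.2] w 0.601
GO shift cm [ 5.89 -2.25  8.49] turn 3.3
```

View pics/w8c.png

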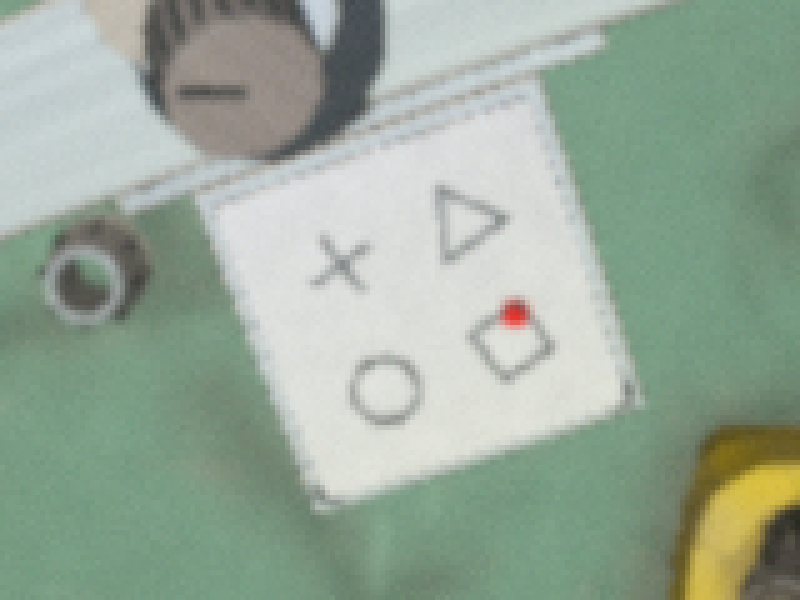

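```bash
python3 - <<'E'
from meas import *
s=sense(); q=[(385,389),(511,341),(468,222),(341,264),(515,314)]
plate([(240+(x+.5)/5-.5,120+(y+.5)/5-.5) for x,y in q],s)
for n,c in (('w7',(283,125)),('w8',(292,138))):
    pass
E
python3 - <<'E'
import cv2,sys
sys.path.insert(0,'.')
from h import *
s=sense();im=cv2.imread('pics/w8.png')
for l in('centre_screw','side_screw'):
  for o in outline_of('wrist',l): print(l,o['score'],np.round(o['point'],1),o['region'].sum(),atz('wrist',o['point'],.215,s).round(4))
E
```

```text
rel centre mm [[-19.0, 18.6], [-17.4, -18.7], [18.0, -18.1], [18.3, 18.1], [-10.4, -22.1]]
r ring/spot [0.11055296 0.10284404] centre screw +0.55 rad, side screw -2.57 rad
centre_screw 0.69 [286.9 131.4] 1105 [0.4808 0.2009 0.215 ]
centre_screw 0.24 [306.3  99.9] 25116 [0.5037 0.1899 0.215 ]
side_screw 0.61 [410.4  91.1] 1029 [0.5198 0.1193 0.215 ]
```

The plate shows the spot on the square: turning the centre knob gained +0.99 rad there but dragged the mount round (side about +2.5 rad). I'll finish the centre screw with the lightest grip, aligned to the swung mount, then bring the side screw back.

```bash
g.sh .4805 .201 .2025 22
```

```text
pos [0.4245 0.1729 0.285 ] h 6.21 j7 -1.72 t 18.07 F [0.8 0.1 0.5] w 0.598
GO shift cm [ 5.87 -2.19  8.25] turn -15.8
```

Request:
step_arm(motion="0.6 3 -1.1 0 -7;0.6 5.9 -2.2 0 -14;0.6 5.9 -2.2 0.5 -15.8;0.6 5.9 -2.2 3 -15.8;0.6 5.9 -2.2 6 -15.8", grip_force=20)

```text
time_s: 18.48
tool_pos: [0.4826, 0.2013, 0.2255]
ee_rot: [-3.083, -0.599, -0.006]
ft_force: [1.1, 0.2, -0.2]
gripper_width: 0.604
grip_force: 0.0
```

Request:
step_arm(motion="0.6 0 0 2.2 0;0.4 0 0 2.2 0;0.2 0 0 2.2 0;0 0 0 2.2 0;0 0 0 2.2 0")

```text
time_s: 18.9
tool_pos: [0.4807, 0.2015, 0.2038]
ee_rot: [-3.084, -0.598, -0.0]
ft_force: [0.2, 1.0, -7.6]
gripper_width: 0.244
grip_force: 20.0
```

Request:
step_arm(motion="0 0 0 0 0;0 0 0 0 -5;0 0 0 0 -10;0 0 0 0 -15;0 0 0 0 -20")

```text
time_s: 19.32
tool_pos: [0.4809, 0.2007, 0.2042]
ee_rot: [2.931, 1.13, 0.001]
ft_force: [-1.8, -1.4, -0.9]
gripper_width: 0.236
grip_force: 20.9
```

Request:
step_arm(motion="0 0 0 0 -5;0 0 0 0 -10;0 0 0 0 -15;0 0 0 0 -20;0 0 0 0 -20")

```text
time_s: 19.73
tool_pos: [0.4814, 0.2, 0.2046]
ee_rot: [2.691, 1.619, 0.003]
ft_force: [-3.1, -3.2, 5.5]
gripper_width: 0.235
grip_force: 36.5
```

Request:
step_arm(motion="0.3 0 0 0 0;0.6 0 0 0 0;0.6 0 0 0 0;0.6 0 0 -3 0;0.6 0 0 -7 7")

```text
time_s: 20.15
tool_pos: [0.4791, 0.201, 0.2715]
ee_rot: [-2.787, -1.45, 0.01]
ft_force: [1.9, 0.3, -0.6]
gripper_width: 0.6
grip_force: 0.0
```

```bash
g.sh .4226 .172 .285 25
```

```text
pos [0.4791 0.201  0.2715] h 54.98 j7 -0.92 t 20.15 F [ 1.9  0.3 -0.6] w 0.6
GO shift cm [-5.63 -2.97 -1.31] turn 30.0
```

Request:
step_arm(motion="0.6 -2.8 -1.5 -1.3 7;0.6 -5.6 -3 -1.3 14;0.6 -5.6 -3 -1.3 21;0.6 -5.6 -3 -1.3 28;0.6 -5.6 -3 -1.3 30")

```text
time_s: 20.57
tool_pos: [0.4239, 0.173, 0.2868]
ee_rot: [-3.069, -0.666, -0.002]
ft_force: [0.6, -1.0, -0.1]
gripper_width: 0.602
grip_force: 0.0
```

Request:
step_arm(motion="0.6 0 0 0 0;0.6 0 0 0 0;0.6 0 0 0 0")

```text
time_s: 20.82
tool_pos: [0.4241, 0.1728, 0.2861]
ee_rot: [3.067, 0.68, 0.0]
ft_force: [-0.1, 0.9, -1.2]
gripper_width: 0.599
grip_force: 0.0
```

```bash
cat >> meas.py <<'E'
def auto(fn):
    "spot by colour against the nominal places of target centre (0.4027..) refined by the dark-ring circle; prints screw needs"
    s,im=snap('wrist',fn); sp,n=marks(im,s)
    u=np.array([np.cos(np.radians(25.5)),np.sin(np.radians(25.5))]); v=np.array([-u[1],u[0]])
    # rectify plate to 4 px/mm in rig axes about a nominal centre, template-match the ring
    c0=np.array([.4027,.1638]); g=np.arange(-60,60.01,.25)/1000
    m=camera_model('wrist');T=np.array(m['T_tool_cam']);Rt=Ro.from_rotvec(s['ee_rot']).as_matrix();f=200/np.tan(np.radians(m['fovy'])/2)
    A,B=np.meshgrid(g,g); P=np.stack([c0[0]+A*u[0]+B*v[0],c0[1]+A*u[1]+B*v[1],0*A+.018],-1)
    q=((P-s['tool_pos'])@Rt-T[:3,3])@T[:3,:3]
    rr=np.hypot(q[...,0],q[...,1]);th=np.arctan2(rr,q[...,2]); k=f*th/rr
    rec=cv2.remap(im,(m['cx']+k*q[...,0]).astype(np.float32),(m['cy']+k*q[...,1]).astype(np.float32),3)
    cv2.imwrite('pics/rec_'+fn,rec[:,:,::-1])
    t=np.full((96,96),230,np.uint8);cv2.circle(t,(48,48),34,120,5);t=cv2.GaussianBlur(t,(0,0),3)
    G=np.where(red(rec)[...,None]>0,230,rec).astype(np.uint8)[...,1]
    M=cv2.matchTemplate(G,t,cv2.TM_CCOEFF_NORMED);_,sc,_,loc=cv2.minMaxLoc(M)
    ring=(np.array(loc)+48)/4-60
    w=np.clip(rec[...,0].astype(float)-rec[...,1:].max(2)-40,0,None);w[:40]=0;w[-40:]=0;w[:,:40]=0;w[:,-40:]=0
    r,c=np.mgrid[:len(g),:len(g)];spot=np.array([(w*c).sum(),(w*r).sum()])/w.sum()/4-60
    # true ring place relative to the rig's origin from the earlier fit: (-109,18.6)
    R0=np.array([-109.1,18.65]); S=R0+spot-ring
    a=lambda p:np.arctan2(p[1],-p[0])
    print('ring score %.2f'%sc,'ring',ring,'spot-ring mm',(spot-ring).round(2),'centre %+.2f side %+.2f'%((np.hypot(*R0)-np.hypot(*S))/14,(a(S)-a(R0))/.15))
E
python3 - <<'E'
from meas import *
auto('w9.png')
for l in('centre_screw','side_screw'):
  s=sense()
  for o in outline_of('wrist',l): print(l,o['score'],np.round(o['point'],1),atz('wrist',o['point'],.215,s).round(4))
E
./g.sh .5195 .122 .29 48
```

```text
ring score 0.84 ring [-21.5   17.75] spot-ring mm [  9.19 -58.83] centre +0.21 side -3.68
centre_screw 0.97 [315.9 126. ] [0.4799 0.201  0.215 ]
side_screw 0.93 [441.9 123.6] [0.5224 0.1205 0.215 ]
pos [0.4241 0.1726 0.2861] h 24.96 j7 -1.44 t 20.97 F [ 0.5 -0.7  0.1] w 0.602
GO shift cm [ 6.51  8.61 -0.39] turn -23.0
```

View pics/rec_w9.png

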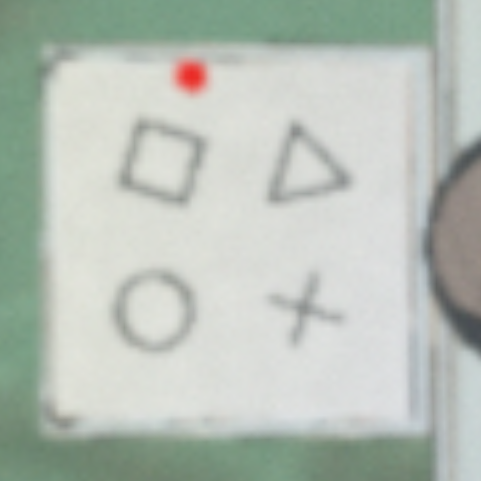

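The rectified view shows the spot beyond the square near the plate edge. Centre still needs +0.21, side −3.68. Full-length pads force the leaning knob's axis round, so I'll grip only its top end, with a short aligned stroke.

```bash
g.sh .477 .198 .2165 42
```

```text
pos [0.4241 0.1726 0.2861] h 24.96 j7 -1.44 t 20.97 F [ 0.5 -0.7  0.1] w 0.602
GO shift cm [ 5.86 -0.07  6.96] turn -17.0
```

Request:
step_arm(motion="0.6 3 0 0 -6;0.6 5.9 0 0 -12;0.6 5.9 0 2 -17;0.6 5.9 0 5 -17;0.6 5.9 0 7 -17", grip_force=20)

```text
time_s: 21.38
tool_pos: [0.4775, 0.1973, 0.2141]
ee_rot: [2.933, 1.125, -0.002]
ft_force: [-0.2, 1.0, -1.2]
gripper_width: 0.6
grip_force: 0.0
```

Request:
step_arm(motion="0.5 0 0 0 0;0.3 0 0 0 0;0.1 0 0 0 0;0 0 0 0 0;0 0 0 0 0")

```text
time_s: 21.8
tool_pos: [0.4779, 0.1978, 0.2173]
ee_rot: [-2.933, -1.124, -0.003]
ft_force: [-0.1, 0.5, 0.2]
gripper_width: 0.228
grip_force: 19.9
```

Request:
step_arm(motion="0 0 0 0 0;0 0 0 0 -4;0 0 0 0 -8;0 0 0 0 -12;0 0 0 0 -16")

```text
time_s: 22.22
tool_pos: [0.4787, 0.197, 0.2173]
ee_rot: [2.746, 1.525, 0.004]
ft_force: [-1.6, -3.7, 6.2]
gripper_width: 0.224
grip_force: 21.2
```

Request:
step_arm(motion="0 0 0 0 0;0.3 0 0 0 0;0.6 0 0 0 0;0.6 0 0 -3 0;0.6 0 0 -7 7")

```text
time_s: 22.63
tool_pos: [0.4755, 0.1971, 0.2842]
ee_rot: [2.836, 1.351, -0.011]
ft_force: [1.6, 1.0, 0.5]
gripper_width: 0.599
grip_force: 0.0
```

```bash
g.sh .424 .172 .286 40
```

```text
pos [0.4755 0.1971 0.2842] h 50.94 j7 -0.99 t 22.63 F [1.6 1.  0.5] w 0.599
GO shift cm [-5.2  -2.42 -0.14] turn 10.9
```

Request:
step_arm(motion="0.6 -2.6 -1.2 0 6;0.6 -5.2 -2.4 0 11;0.6 -5.2 -2.4 0 11;0.6 -5.2 -2.4 0 11;0.6 -5.2 -2.4 0 11")

```text
time_s: 23.05
tool_pos: [0.4264, 0.1729, 0.2863]
ee_rot: [-2.952, -1.074, -0.001]
ft_force: [0.0, 0.3, 0.2]
gripper_width: 0.606
grip_force: 0.0
```

```bash
python3 -c "
from meas import *
auto('w10.png')"
./g.sh .5205 .122 .27 48
```

```text
ring score 0.87 ring [-21.5   17.75] spot-ring mm [  6.73 -59.71] centre +0.03 side -3.67
pos [0.4266 0.1729 0.2861] h 39.99 j7 -1.19 t 23.1 F [0.2 0.5 0.8] w 0.6
GO shift cm [3.92 9.93 1.62] turn -8.0
```

Centre is now right to within 0.03 rad, and the side screw was left undisturbed. Now the side screw back: several clockwise strokes.

Request:
step_arm(motion="0.5 2 5 -0.5 -4;0.5 3.5 8.5 -0.5 -8;0.5 3.7 9.9 0 -9;0.5 3.7 9.9 2 -9;0.5 3.7 9.9 4 -9", grip_force=25)

```text
time_s: 23.52
tool_pos: [0.5207, 0.1187, 0.2453]
ee_rot: [2.86, 1.297, 0.002]
ft_force: [-1.2, 0.2, -0.2]
gripper_width: 0.5
grip_force: 0.0
```

```bash
g.sh .5188 .1218 .207 49
```

```text
pos [0.5207 0.1187 0.2453] h 48.79 j7 -0.81 t 23.52 F [-1.2  0.2 -0.2] w 0.5
GO shift cm [ 0.11 -0.35  3.82] turn -0.2
```

Request:
step_arm(motion="0.5 0 -0.1 2 0;0.5 0 -0.1 3.8 0;0.5 0 -0.1 3.8 0")

```text
time_s: 23.77
tool_pos: [0.516, 0.1207, 0.2043]
ee_rot: [-2.859, -1.302, 0.01]
ft_force: [-0.2, -0.3, -0.4]
gripper_width: 0.499
grip_force: 0.0
```

```bash
g.sh .5188 .1218 .207 49
```

```text
pos [0.516  0.1207 0.2043] h 48.96 j7 -0.79 t 23.77 F [-0.2 -0.3 -0.4] w 0.499
GO shift cm [ 0.26  0.14 -0.27] turn -0.0
```

Request:
step_arm(motion="0.2 0 0.1 0 0;0 0 0.1 0 0;0 0 0.1 0 0;0 0 0.1 0 6;0 0 0.1 0 12")

```text
time_s: 24.18
tool_pos: [0.5174, 0.1206, 0.2091]
ee_rot: [-2.98, -0.989, 0.001]
ft_force: [-8.3, -0.7, 8.4]
gripper_width: 0.233
grip_force: 24.0
```

Request:
step_arm(motion="0 0 0 0 7;0 0 0 0 14;0 0 0 0 21;0 0 0 0 28;0 0 0 0 35")

```text
time_s: 24.6
tool_pos: [0.5165, 0.1225, 0.2096]
ee_rot: [-3.137, -0.048, 0.004]
ft_force: [-17.5, 1.1, 26.4]
gripper_width: 0.235
grip_force: 50.8
```

Request:
step_arm(motion="0 0 0 0 0;0.3 0 0 0 0;0.5 0 0 0 0;0.5 0 0 0 -7;0.5 0 0 0 -14")

```text
time_s: 25.02
tool_pos: [0.5189, 0.1199, 0.2089]
ee_rot: [3.11, 0.444, 0.003]
ft_force: [1.1, 0.4, -0.3]
gripper_width: 0.5
grip_force: 0.0
```

Request:
step_arm(motion="0.5 0 0 0 -7;0.5 0 0 0 -14;0.5 0 0 0 -21;0.5 0 0 0 -28;0.5 0 0 0 -33")

```text
time_s: 25.43
tool_pos: [0.519, 0.1196, 0.2089]
ee_rot: [2.855, 1.309, 0.003]
ft_force: [-0.6, -0.3, -1.0]
gripper_width: 0.499
grip_force: 0.0
```

Request:
step_arm(motion="0.2 0 0 0 0;0 0 0 0 0;0 0 0 0 0;0 0 0 0 6;0 0 0 0 12")

```text
time_s: 25.85
tool_pos: [0.5176, 0.1208, 0.2089]
ee_rot: [-2.982, -0.983, -0.0]
ft_force: [-0.3, 3.2, -0.8]
gripper_width: 0.229
grip_force: 24.6
```

```bash
g.sh .5188 .1218 .207 49
```

```text
pos [0.5176 0.1208 0.2089] h 36.49 j7 -0.98 t 25.85 F [-0.3  3.2 -0.8] w 0.229
GO shift cm [ 0.16 -0.01  0.19] turn -12.5
```

Request:
step_arm(motion="0 0 0 0 7;0 0 0 0 14;0 0 0 0 21;0 0 0 0 28;0 0 0 0 30")

```text
time_s: 26.27
tool_pos: [0.517, 0.1223, 0.209]
ee_rot: [-3.133, -0.177, 0.002]
ft_force: [-7.2, 4.0, 10.2]
gripper_width: 0.235
grip_force: 43.2
```

Request:
step_arm(motion="0 0 0 0 0;0.3 0 0 0 0;0.5 0 0 0 0;0.5 0 0 0 -7;0.5 0 0 0 -14")

```text
time_s: 26.68
tool_pos: [0.5185, 0.1197, 0.2082]
ee_rot: [3.087, 0.575, 0.001]
ft_force: [0.4, -0.2, 0.0]
gripper_width: 0.502
grip_force: 0.0
```

Request:
step_arm(motion="0.5 0 0.1 0 -7;0.5 0 0.1 0 -14;0.5 0 0.1 0 -21;0.5 0 0.1 0 -28;0.4 0 0.1 0 -28")

```text
time_s: 27.1
tool_pos: [0.5188, 0.1185, 0.2083]
ee_rot: [2.857, 1.305, 0.001]
ft_force: [0.0, 0.1, -0.1]
gripper_width: 0.401
grip_force: 0.0
```

Request:
step_arm(motion="0.2 0 0 0 0;0 0 0 0 0;0 0 0 0 0;0 0 0 0 6;0 0 0 0 12")

```text
time_s: 27.52
tool_pos: [0.5168, 0.1201, 0.2084]
ee_rot: [-2.982, -0.98, 0.004]
ft_force: [-8.7, 2.8, 8.8]
gripper_width: 0.236
grip_force: 23.8
```

Request:
step_arm(motion="0 0 0 0 7;0 0 0 0 14;0 0 0 0 21;0 0 0 0 28;0 0 0 0 30")

```text
time_s: 27.93
tool_pos: [0.5163, 0.1222, 0.2084]
ee_rot: [-3.133, -0.175, 0.006]
ft_force: [-8.6, 6.2, 9.4]
gripper_width: 0.228
grip_force: 43.9
```

Request:
step_arm(motion="0 0 0 0 0;0.3 0 0 0 0;0.5 0 0 0 0;0.5 0 0 0 -7;0.5 0 0 0 -14")

```text
time_s: 28.35
tool_pos: [0.5189, 0.1186, 0.2081]
ee_rot: [3.088, 0.573, 0.001]
ft_force: [0.3, 0.4, 0.3]
gripper_width: 0.497
grip_force: 0.0
```

Request:
step_arm(motion="0.5 0 0 0 -7;0.5 0 0 0 -14;0.5 0 0 0 -21;0.5 0 0 0 -28;0.4 0 0 0 -28")

```text
time_s: 28.77
tool_pos: [0.5189, 0.1183, 0.2082]
ee_rot: [2.858, 1.303, 0.001]
ft_force: [0.2, 0.2, 0.4]
gripper_width: 0.404
grip_force: 0.0
```

```bash
./g.sh .5188 .1218 .207 49; python3 -c "
from meas import *
auto('w11.png')"
```

```text
pos [0.5189 0.1183 0.2082] h 49.03 j7 -0.79 t 28.77 F [0.2 0.2 0.4] w 0.404
GO shift cm [ 0.26 -0.24  0.12] turn 0.0Traceback (most recent call last):
  File "<string>", line 3, in <module>
    auto('w11.png')
    ~~~~^^^^^^^^^^^
  File "meas.py", line 16, in auto
    s,im=snap('wrist',fn); sp,n=marks(im,s)
                                ~~~~~^^^^^^
  File "meas.py", line 13, in marks
    k,l,st,ce=cv2.connectedComponentsWithStats(m); j=1+np.argmax(st[1:,4]); return ce[j],st[j,4]
                                                       ~~~~~~~~~^^^^^^^^^^
    return _wrapfunc(a, 'argmax', axis=axis, out=out, **kwds)
    return bound(*args, **kwds)
ValueError: attempt to get argmax of an empty sequence
```

Request:
step_arm(motion="0.3 0.2 -0.2 0 0;0 0.2 -0.2 0 0;0 0.2 -0.2 0 0;0 0.2 -0.2 0 6;0 0.2 -0.2 0 12")

```text
time_s: 29.23
tool_pos: [0.5184, 0.1215, 0.2085]
ee_rot: [2.983, 0.985, 0.001]
ft_force: [0.3, -1.2, -0.8]
gripper_width: 0.234
grip_force: 23.9
```

Request:
step_arm(motion="0 0 0 0 7;0 0 0 0 14;0 0 0 0 21;0 0 0 0 28;0 0 0 0 30")

```text
time_s: 29.65
tool_pos: [0.5181, 0.1228, 0.2085]
ee_rot: [-3.136, -0.178, -0.0]
ft_force: [-1.2, -1.8, 3.8]
gripper_width: 0.233
grip_force: 44.5
```

Request:
step_arm(motion="0 0 0 0 0;0.3 0 0 0 0;0.5 0 0 0 0;0.5 0 0 0 -7;0.5 0 0 0 -14")

```text
time_s: 30.07
tool_pos: [0.518, 0.1223, 0.2078]
ee_rot: [3.087, 0.58, -0.001]
ft_force: [0.6, -0.2, -0.1]
gripper_width: 0.499
grip_force: 0.0
```

Request:
step_arm(motion="0.5 0 0 0 -7;0.5 0 0 0 -14;0.5 0 0 0 -21;0.5 0 0 0 -28;0.4 0 0 0 -28")

```text
time_s: 30.48
tool_pos: [0.5181, 0.1219, 0.208]
ee_rot: [-2.855, -1.309, 0.0]
ft_force: [0.6, -0.1, -0.1]
gripper_width: 0.403
grip_force: 0.0
```

Request:
step_arm(motion="0.2 0 0 0 0;0 0 0 0 0;0 0 0 0 0;0 0 0 0 6;0 0 0 0 12")

```text
time_s: 30.9
tool_pos: [0.5185, 0.1216, 0.2083]
ee_rot: [2.983, 0.984, 0.001]
ft_force: [0.7, -2.1, -1.2]
gripper_width: 0.234
grip_force: 23.8
```

Request:
step_arm(motion="0 0 0 0 7;0 0 0 0 14;0 0 0 0 21;0 0 0 0 28;0 0 0 0 30")

```text
time_s: 31.32
tool_pos: [0.5178, 0.1226, 0.2087]
ee_rot: [-3.136, -0.177, 0.001]
ft_force: [-2.7, -1.4, 7.3]
gripper_width: 0.229
grip_force: 44.7
```

Request:
step_arm(motion="0 0 0 0 0;0.3 0 0 0 0;0.5 0 0 0 0;0.5 0 0 -3 0;0.5 0 0 -7 -7")

```text
time_s: 31.73
tool_pos: [0.516, 0.1224, 0.2758]
ee_rot: [3.117, 0.377, -0.012]
ft_force: [0.7, 0.3, -0.3]
gripper_width: 0.502
grip_force: 0.0
```

```bash
./g.sh .424 .172 .286 40
```

```text
pos [0.516  0.1224 0.2758] h 13.81 j7 -1.37 t 31.73 F [ 0.7  0.3 -0.3] w 0.502
GO shift cm [-7.75 -7.01 -0.96] turn -26.2
```

Request:
step_arm(motion="0.5 -2.5 -2.3 -1 -7;0.5 -5 -4.6 -1 -14;0.5 -7.7 -7 -1 -21;0.5 -7.7 -7 -1 -26;0.5 -7.7 -7 -1 -26")

```text
time_s: 32.15
tool_pos: [0.425, 0.1728, 0.2884]
ee_rot: [-2.948, -1.082, 0.0]
ft_force: [0.0, -1.0, -0.2]
gripper_width: 0.501
grip_force: 0.0
```

Request:
step_arm(motion="0.5 0 0 0 0;0.5 0 0 0 0")

```text
time_s: 32.32
tool_pos: [0.4274, 0.1707, 0.2881]
ee_rot: [2.955, 1.065, 0.0]
ft_force: [0.5, -0.3, 0.8]
gripper_width: 0.498
grip_force: 0.0
```

```bash
python3 -c "
from meas import *
auto('w12.png')"
./g.sh .5188 .1218 .24 48
```

```text
ring score 0.85 ring [-21.5  18. ] spot-ring mm [ -1.57 -16.47] centre -0.00 side -1.00
pos [0.4274 0.1707 0.288 ] h 39.67 j7 -1.18 t 32.37 F [0.1 0.7 0.1] w 0.503
GO shift cm [3.91 9.59 4.8 ] turn -8.3
```

Request:
step_arm(motion="0.5 2 4.8 0 -4;0.5 3.5 8.5 0 -8;0.5 3.9 9.6 0 -9;0.5 3.9 9.6 2 -9;0.5 3.9 9.6 4.8 -9")

```text
time_s: 32.78
tool_pos: [0.5216, 0.1204, 0.2408]
ee_rot: [2.862, 1.291, 0.006]
ft_force: [0.5, 1.1, -0.5]
gripper_width: 0.495
grip_force: 0.0
```

Request:
step_arm(motion="0.5 0 0 1.6 0;0.5 0 0 3.2 0;0.5 0 0 3.2 0;0.5 0 0 3.2 0")

```text
time_s: 33.12
tool_pos: [0.5183, 0.1219, 0.2075]
ee_rot: [2.861, 1.297, -0.003]
ft_force: [-0.4, 0.2, 0.5]
gripper_width: 0.5
grip_force: 0.0
```

```bash
g.sh .5183 .1218 .208 49
```

```text
pos [0.5183 0.1219 0.2075] h 48.78 j7 -0.77 t 33.12 F [-0.4  0.2  0.5] w 0.5
GO shift cm [-0.01  0.01 -0.05] turn -0.2
```

Request:
step_arm(motion="0.3 0 0 0 0;0 0 0 0 0;0 0 0 0 0;0 0 0 0 6;0 0 0 0 12")

```text
time_s: 33.53
tool_pos: [0.5192, 0.1223, 0.2094]
ee_rot: [2.982, 0.987, 0.005]
ft_force: [1.7, -1.8, -0.7]
gripper_width: 0.237
grip_force: 23.8
```

Request:
step_arm(motion="0 0 0 0 7;0 0 0 0 14;0 0 0 0 21;0 0 0 0 28;0 0 0 0 30")

```text
time_s: 33.95
tool_pos: [0.5189, 0.1226, 0.2097]
ee_rot: [-3.136, -0.179, -0.003]
ft_force: [-8.1, -2.9, 19.7]
gripper_width: 0.226
grip_force: 44.5
```

Request:
step_arm(motion="0 0 0 0 0;0.3 0 0 0 0;0.5 0 0 0 0;0.5 0 0 0 -7;0.5 0 0 0 -14")

```text
time_s: 34.37
tool_pos: [0.518, 0.1232, 0.2082]
ee_rot: [-3.087, -0.58, -0.0]
ft_force: [0.2, -0.2, -0.5]
gripper_width: 0.498
grip_force: 0.0
```

Request:
step_arm(motion="0.5 0 0 0 -7;0.5 0 0 0 -14;0.5 0 0 0 -21;0.5 0 0 0 -28;0.4 0 0 0 -28")

```text
time_s: 34.78
tool_pos: [0.5181, 0.1229, 0.2084]
ee_rot: [-2.855, -1.309, -0.001]
ft_force: [-0.7, -0.3, -0.1]
gripper_width: 0.402
grip_force: 0.0
```

Request:
step_arm(motion="0.2 0 0 0 0;0 0 0 0 0;0 0 0 0 0;0 0 0 0 6;0 0 0 0 12")

```text
time_s: 35.2
tool_pos: [0.519, 0.1221, 0.2088]
ee_rot: [2.983, 0.983, 0.003]
ft_force: [1.3, -3.4, 1.8]
gripper_width: 0.235
grip_force: 23.8
```

Request:
step_arm(motion="0 0 0 0 7;0 0 0 0 14;0 0 0 0 21;0 0 0 0 26;0 0 0 0 26")

```text
time_s: 35.62
tool_pos: [0.5188, 0.1227, 0.2088]
ee_rot: [3.128, 0.288, 0.002]
ft_force: [1.4, -3.7, 6.2]
gripper_width: 0.231
grip_force: 38.4
```

Request:
step_arm(motion="0 0 0 0 0;0.3 0 0 0 0;0.5 0 0 0 0;0.5 0 0 -3 0;0.5 0 0 -7 -7")

```text
time_s: 36.03
tool_pos: [0.5154, 0.1236, 0.2756]
ee_rot: [3.103, 0.488, -0.013]
ft_force: [1.0, 0.7, -0.4]
gripper_width: 0.501
grip_force: 0.0
```

```bash
./g.sh .424 .172 .286 40
```

```text
pos [0.5154 0.1236 0.2756] h 17.86 j7 -1.28 t 36.03 F [ 1.   0.7 -0.4] w 0.501
GO shift cm [-7.23 -7.41 -0.97] turn -22.1
```

Request:
step_arm(motion="0.5 -2.4 -2.4 -1 -7;0.5 -4.8 -4.9 -1 -14;0.5 -7.2 -7.4 -1 -22;0.5 -7.2 -7.4 -1 -22;0.5 -7.2 -7.4 -1 -22")

```text
time_s: 36.45
tool_pos: [0.4248, 0.1726, 0.2881]
ee_rot: [-2.949, -1.079, 0.001]
ft_force: [0.7, 0.6, -0.1]
gripper_width: 0.503
grip_force: 0.0
```

Request:
step_arm(motion="0.5 0 0 0 0;0.5 0 0 0 0")

```text
time_s: 36.62
tool_pos: [0.4274, 0.1706, 0.288]
ee_rot: [2.954, 1.069, -0.0]
ft_force: [1.0, 0.4, -0.1]
gripper_width: 0.5
grip_force: 0.0
```

```bash
python3 -c "
from meas import *
auto('w13.png')"
./g.sh .5183 .1218 .24 48
```

```text
ring score 0.69 ring [-19.5 -19.5] spot-ring mm [-2.22 37.24] centre -0.99 side +1.97
pos [0.4275 0.1704 0.2879] h 39.78 j7 -1.15 t 36.67 F [-0.8 -0.9 -0. ] w 0.499
GO shift cm [3.87 9.54 4.8 ] turn -8.2
```

View pics/rec_w13.png

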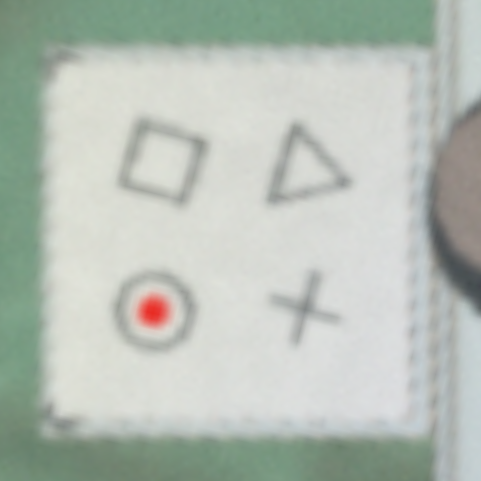

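The red spot sits at (153,311) in the rectified view, inside the ring centred on (154,311), so it is centred to about 0.3 mm. The −0.99/+1.97 readout is wrong: the ring matcher locked onto the square. The light is on, so the tube is resting in the cradle, and the gripper is clear. Handing in.

```bash
python3 -c "
from plant import *
print(job_done())"
```

```text
the job is handed in; nothing more can be done
None
```

I laid the tube in the cradle with its nose to the mirror and the light on, centred the red spot in the ring to about 0.3 mm, and handed the job in at about 37 s. Turning the centre screw dragged the mount round, so I had to bring the side screw back afterwards; I didn't check the shafts, sleeve and collet at the end, though nothing suggested they were touched.

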